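Set a rock slab to the flip stop of a trim saw

TASK

Get the trim saw ready for its next cut: put the sawn-off strip of rock that is lying on the saw deck into the grey offcut tray, and flip the red stop fully down. Then slide the rock slab along the fence until its end butts against the red stop, and leave it lying flat with its long side snug against the fence, and let go of everything. Leave the blue stop up, and do not disturb the dressing stick, slide box, bottle or jar.

Things in the scene. Friction and masses are not known exactly. Their poses are not given: they have to be found in the camera images.
- saw: Fixed bench trim saw, cream housing with a grey work deck. Origin: on the bench, under the fence face, mid-length. x points away from the fence over the deck; y runs along the fence from the infeed end (slab) to the stop end. In this frame the deck top is at z = 120 mm and spans x -45 to 200, y -290 to 290 mm. A feed handle sticks out to x = -81 mm at y -235 to -185, z = 108 mm.
- fence (a point): Middle of the foot of the fence's working face, on the deck; axes as the saw's. The aluminium fence: x -25 to 0 mm, 560 mm long, 40 mm high; the slab belongs on its +x side. Beyond the deck, seen from here (mm): the clear blade hood x 235 to 440, y 22 to 78, up to 102 high, with a black hose on its -y side, and the blue motor x 275 to 375, y 100 to 250, 55 high. Keep clear.
- red_stop: Fixed dark foot of the red flip stop, on the fence; axes as the saw's. Origin: on the deck surface, at the fence face, in the plane of the stop face: the slab's end belongs at y = 0 here, with the slab on the -y side. The arm occupies y 0 to 12 mm; the foot x -32 to 2, y -14 to 26 mm, up to z = 56 mm (hinge ears beside the arm); a lock knob behind reaches x = -46 mm at z 17 to 35.
- red_hinge (a point): Hinge of the red arm, at x = -12, y = 6, z = 52 mm in the foot's frame; it turns about y. The arm is an L, 12 mm thick in y. Down: its limb runs forward to x = 36 mm from the hinge, top 6 mm above the hinge, and its leg (x 16 to 36) hangs in front of the fence. Parked (turned back 150 degrees): its elbow is behind the hinge (rearmost x = -34, z = 13 mm) and the leg points up.
- red_tip (a point): End of the red arm's leg, on its centre line; when down it is 3 mm above the deck, when parked about 108 mm above it.
- red_arm (a joint): Angle of the red arm, rad: 0 = parked up and back, 2.618 = fully down (end of travel). It turns forward (+x) over the fence, then down. The hinge is stiff (0.05 N m of friction): the arm stays wherever it is left and must be pushed all the way with 1 to 5 N: forward high on the leg from behind (at the elbow a push goes through the hinge and jams), then on the limb, then down on the elbow.
- blue_stop: Fixed foot of the blue flip stop, identical but for its arm's colour, elsewhere on the same fence. Either stop may be the nearer one to the slab.
- blue_arm (a joint): Angle of the blue stop's arm, as for red_arm. It starts parked and stays up.
- slab: Flat sawn slab of reddish-brown veined rock, loose on the deck, 88 mm (x) by 170 mm (y) by 20 mm thick, about 0.8 kg: too wide to grasp, so it is pushed. Origin: centre of its underside; y is its long axis, z up. It starts askew at the infeed end, clear of the fence.
- strip: Sawn-off strip of the same rock, 88 mm (x, long axis) by 28 mm (y) by 20 mm thick, about 0.13 kg, loose on the deck near the stops, roughly crosswise to the fence. Origin: centre of its underside.
- tray: Grey steel offcut tray on the bench to one side of the saw, fixed, open on top, 170 mm (x) by 140 mm (y), 50 mm high, walls and floor 4 mm thick. Origin: centre of its underside.
- slide_box: Closed dark blue slide box with a paper label, 170 x 140 x 36 mm, 0.9 kg, on the bench on the other side of the saw from the tray. Origin: centre of its underside. Bystander.
- dressing_stick: Pale abrasive dressing stick, 100 mm (x) by 25 by 25 mm, loose on the deck past the stops. Origin: centre of its underside. Bystander.
- oil_bottle: White plastic bottle with red cap, 64 mm across, 170 mm tall, standing on the bench beside the saw. Origin: centre of its underside. Bystander.
- grit_jar: Amber jar with black lid, 72 mm across, 90 mm tall, standing on the bench beside the saw. Origin: centre of its underside. Bystander.
Not all that is in view belongs to the job. There is more than one size of the slab; the job needs the middle-sized. What is shaped like the strip but yellow is not meant.

How it is judged:
By the outcome, as a careful person would: the job done as asked, in the order asked, and still so for the second after the job is handed in, with the robot touching nothing.
It also fails if it takes over 72 s, if anything falls off the work surface, if the arm or the gripper's body presses on something with over 40 N, if the wrist force passes 120 N, or if a joint passes its speed limit or range.

ROBOT

A 7-joint arm with a two-finger parallel gripper is mounted at the origin on the work surface. World frame = base frame: x ahead of the robot, y to its left, z up, the work surface at z = 0. Lengths are in mm, angles in rad, forces in N, time in s.
With the tool pointing down it reaches from about 425 to 950 mm from the base axis. Payload 4.7 kg.
Tool frame: the origin (TCP) lies on the mounting face of the last link; the fingertips stand nose_length ahead of it and the grasp point (between the pads) lies 155 mm ahead of it (nose_length is the distance from the TCP to the fingertips, in mm); x points along the fingers, z is the direction in which the jaws open and shut, and the axes are right-handed (so a half turn about x gives the same grasp; the last joint's range is limited). The gripper opens to 85 mm and grips with 20 to 120 N. Pads are 22 mm wide; open, the fingers measure 114 mm over their backs; the gripper's body (76 mm by 85 mm) begins 54 mm behind the grasp point. The pads swing forward as they close: fully open they stand 13 mm farther back than shut.
Start: joints at [1.15, 0.469, -0.049, 1.532, 0.024, 1.141, -0.082], TCP at [257.786, -623.841, 404.735] pointing down, gripper open.
Joint ranges: [-2.59, 2.59], [-0.33, 1.99], [-1.39, 1.29], [0.1, 2.45], [-1.04, 4.18], [0.21, 1.99], [-2.66, 2.66]. Speed limits (rad/s): [2.57, 2.57, 3.14, 3.14, 3.14, 3.14, 3.14].

INTERFACE

Orientations are given as a unit quaternion [w, x, y, z].
In Python, from plant import * gives the robot as it stands.
- The arm moves only by the tool arm_command, never from a script. Its argument "motion" is a list of rows, each an object with "fingers": the opening, from 0 (shut) to 1 (fully open); "translation": the shift along the world's x, y, z in mm, a list of three; "yaw": the turn about the world's z in rad. In form: [{"fingers": fingers, "translation": [dx, dy, dz], "yaw": yaw}, ...]. A call has 1 to 8 rows; each row is the pose to reach, as a shift and turn from the pose commanded when the call began; what a row does not reach only later rows make up. A row lasts 1/10 s, in which the tool goes at most 50 mm and 8.59 degrees, less where a joint would pass 70% of its speed; a pose out of reach is approached as far as the arm can. A call with a gripper value outside its range is refused whole. The fingers move at their own pace and stop on an object; "newtons" is the grip in N (left out, the last holds). Time passes only in rows, so rows that repeat a pose let the fingers close. It gives the time, the measured TCP pose, the force and the opening at its end, in the units of the state.
- sense(): the state, without advancing time (a new reading comes with each control period).
- get_image(name): name is "side" or "top" or "wrist"; returns a dict with "image" (400x640x3 uint8, red, green, blue), "K" (3x3 intrinsics, pixels), "rvec" (rotation vector, rad) and "tvec" (3), from world to camera coordinates, as OpenCV has them; the wrist camera has in their place "hand_eye" (4x4, takes a point from camera to tool coordinates, whose origin is the TCP and whose axes are the tool frame's). Camera axes: x right, y down, z forward; pixel columns grow to the right and rows downward; lengths in mm; the calibration is good to about 2 mm. A picture is of the moment at which its call begins: read the wrist's pose just before it. There is no depth.
- finish_job(): hands the job in, once; it reports no verdict.
The state is a dict: "time": time; "q": joint angles; "dq": joint speeds; "effort": joint torques, N m; "position": TCP position; "orientation": TCP orientation; "contact_force": force on the tool from outside, world axes, zero at the start; "torque": the same for the moment, N m; "finger_gap": finger opening in mm.
Only numpy, scipy, OpenCV 4.12 (cv2) and the standard library are available. Lean on these libraries where they do the work, as an engineer would, in place of code of your own. Each camera call takes 0.05 s, during which the arm holds its last target. There are 200 camera calls.

## Working session

There is one attempt and no reset: what is moved stays moved. The work goes in short steps, Python scripts to look and compute and a tool call to move; the robot and the scene stay as the last step left them, time stands still between calls to the robot, and variables do not carry over. Pictures are saved under pics/ and viewed, about 8 in all and at most 12, crops included, and the job is handed in when it is done.

Besides the shell and the picture viewer there is one more tool, called as name([rows], argument=value, ...), one row to a line, values as JSON. arm_command: Moves the arm, as the interface text tells. Its arguments: {"type":"object","properties":{"motion":{"type":"array","items":{"type":"object","properties":{"fingers":{"type":"number"},"translation":{"type":"array","items":{"type":"number"}},"yaw":{"type":"number"}}}},"newtons":{"type":"number"}},"required":["motion"]}

```bash
mkdir -p pics; cat > h.py <<'E'
from plant import *
import numpy as np, cv2
from scipy.spatial.transform import Rotation as R
def cam(n):
    s=sense() if n=="wrist" else None
    d=get_image(n)
    if n=="wrist":
        w,x,y,z=s["orientation"]; T=np.eye(4); T[:3,:3]=R.from_quat([x,y,z,w]).as_matrix(); T[:3,3]=s["position"]
        C=T@np.array(d["hand_eye"]); d["Rc"]=C[:3,:3]; d["c"]=C[:3,3]
    else:
        M=R.from_rotvec(np.ravel(d["rvec"])).as_matrix(); d["Rc"]=M.T; d["c"]=-M.T@np.ravel(d["tvec"])
    d["K"]=np.array(d["K"]); return d
def save(d,f): cv2.imwrite(f,cv2.cvtColor(np.array(d["image"]),cv2.COLOR_RGB2BGR))
def px2(d,uv,z):
    uv=np.atleast_2d(uv).astype(float); r=np.c_[uv,np.ones(len(uv))]@np.linalg.inv(d["K"]).T@d["Rc"].T
    return d["c"]+r*((z-d["c"][2])/r[:,2])[:,None]
def proj(d,P):
    p=(np.atleast_2d(P)-d["c"])@d["Rc"]@d["K"].T; return p[:,:2]/p[:,2:]
def tri(d1,u1,d2,u2):
    A=[];b=[]
    for d,u in((d1,u1),(d2,u2)):
        r=d["Rc"]@np.linalg.inv(d["K"])@np.r_[u,1.]; r/=np.linalg.norm(r); Q=np.eye(3)-np.outer(r,r); A.append(Q); b.append(Q@d["c"])
    return np.linalg.lstsq(np.vstack(A),np.hstack(b),rcond=None)[0]
E
python3 - <<'E'
from h import *
import pickle
s=sense(); print({k:np.round(v,3).tolist() for k,v in s.items()})
D={}
for n in("top","side"):
    D[n]=cam(n); save(D[n],f"pics/{n}0.png"); print(n,D[n]["c"].round(),D[n]["Rc"].round(2).tolist(),D[n]["K"].round().tolist())
pickle.dump(D,open("d0.pkl","wb"))
import plant; print([k for k in dir(plant) if not k.startswith('_')])
E
```

```text
{'time': 0.0, 'q': [1.15, 0.469, -0.049, 1.534, 0.024, 1.141, -0.082], 'dq': [-0.001, 0.0, 0.0, 0.001, 0.001, 0.001, 0.001], 'effort': [-0.0, -51.031, -0.047, -23.771, 0.011, 0.008, 0.0], 'position': [257.691, -623.615, 403.645], 'orientation': [0.587, 0.393, 0.588, -0.393], 'contact_force': [-0.395, 0.47, 0.856], 'torque': [0.02, 0.03, 0.005], 'finger_gap': 85.887}
top [ 313.    4. 1712.] [[-0.02, -0.99, 0.1], [-1.0, 0.02, -0.0], [0.0, -0.1, -1.0]] [[460.0, 0.0, 316.0], [0.0, 460.0, 193.0], [0.0, 0.0, 1.0]]
side [ 68. 763. 909.] [[-0.89, -0.31, 0.34], [-0.46, 0.59, -0.66], [0.01, -0.74, -0.67]] [[394.0, 0.0, 323.0], [0.0, 394.0, 195.0], [0.0, 0.0, 1.0]]
['PlanningError', 'finish_job', 'get_image', 'nose_length', 'sense']
```

View pics/top0.png

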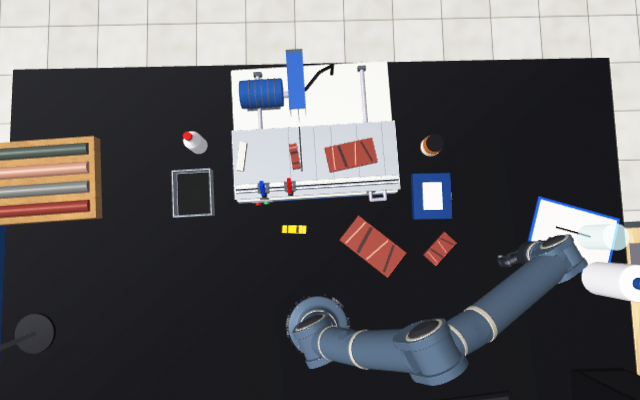

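View pics/side0.png

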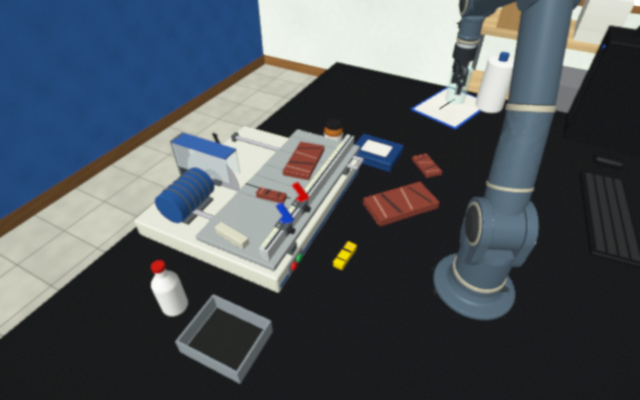

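The side view shows the parked red (300,191) and blue (285,212) arms, the strip at (270,195) and the slab at (303,160). From the top, the slab is at (351,154), the strip at (295,156), the red stop at (290,187), the blue at (263,188) and the tray at (192,193). I'll move the wrist camera over the stops for a finer look.

```bash
python3 - <<'E'
from h import *
import pickle
D=pickle.load(open("d0.pkl","rb")); d=D["top"]
for n,uv,z in(("slab",(351,154),140),("strip",(295,156),140),("deckFL",(235,199),120),("deckFR",(399,188),120),("deckBL",(233,131),120),("deckBR",(392,122),120),("tray",(192,193),50),("red",(290,187),170),("blue",(263,188),170)): print(n,px2(d,uv,z).round())
s=sense(); w,x,y,z=s["orientation"]; print(R.from_quat([x,y,z,w]).as_matrix().round(3), nose_length)
w=cam("wrist"); print(np.array(w["hand_eye"]).round(2),w["K"].round())
hsv=cv2.cvtColor(d["image"],cv2.COLOR_RGB2HSV)
im=d["image"][100:230,150:420]; cv2.imwrite("pics/c1.png",cv2.cvtColor(cv2.resize(im,None,fx=2.9,fy=2.9,interpolation=cv2.INTER_CUBIC),cv2.COLOR_RGB2BGR))
E
```

```text
slab [[ 603. -127.  140.]]
strip [[600.  67. 140.]]
deckFL [[457. 279. 120.]]
deckFR [[ 483. -292.  120.]]
deckBL [[698. 285. 120.]]
deckBR [[ 718. -277.  120.]]
tray [[489. 447.  50.]]
red [[489.  85. 170.]]
blue [[488. 176. 170.]]
[[-0.001  0.924  0.382]
 [ 0.002  0.382 -0.924]
 [-1.    -0.    -0.002]] 173.4
[[ 0.   -0.29  0.96 30.67]
 [ 0.   -0.96 -0.29 70.99]
 [ 1.    0.   -0.   -0.69]
 [ 0.    0.    0.    1.  ]] [[277.   0. 322.]
 [  0. 277. 197.]
 [  0.   0.   1.]]
```

View pics/c1.png

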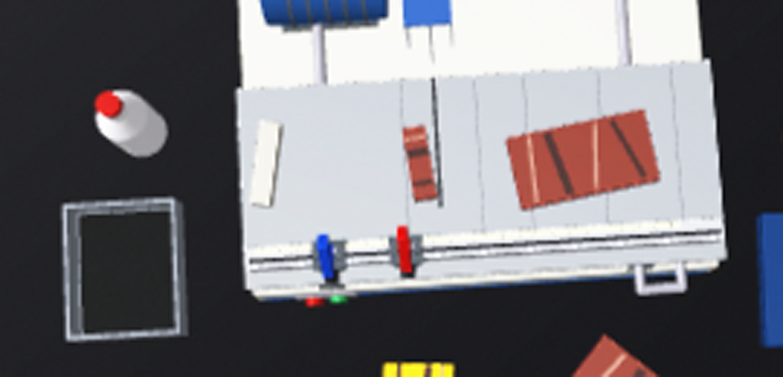

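The crop shows the dressing stick at the far left. The strip is at about crop (420,163), leaning slightly, the slab is askew at (585,160), and both arms are parked. The saw's yaw is about +0.045.

arm_command([
  {"fingers":1,"translation":[25,40,0],"yaw":-0.05},
  {"fingers":1,"translation":[50,80,0],"yaw":-0.1},
  {"fingers":1,"translation":[75,120,0],"yaw":-0.15},
  {"fingers":1,"translation":[100,160,0],"yaw":-0.2},
  {"fingers":1,"translation":[120,205,0],"yaw":-0.25},
  {"fingers":1,"translation":[140,250,0],"yaw":-0.3},
  {"fingers":1,"translation":[160,295,0],"yaw":-0.34},
  {"fingers":1,"translation":[180,340,0],"yaw":-0.35},
])

```text
time: 0.95
position: [438.1, -281.9, 404.7]
orientation: [0.51, 0.49, 0.51, -0.49]
contact_force: [0.7, -0.8, 0.0]
finger_gap: 85.2
```

arm_command([
  {"fingers":1,"translation":[15,45,5]},
  {"fingers":1,"translation":[30,90,10]},
  {"fingers":1,"translation":[45,135,15]},
  {"fingers":1,"translation":[60,180,20]},
  {"fingers":1,"translation":[75,225,20]},
  {"fingers":1,"translation":[90,270,20]},
  {"fingers":1,"translation":[100,300,20]},
  {"fingers":1,"translation":[100,300,20]},
])

```text
invalid input at $.motion[0]: expected keys fingers, translation, yaw
```

```bash
cat > look.py <<'E'
from h import *
import pickle,sys
w=cam("wrist"); save(w,f"pics/{sys.argv[1]}.png"); pickle.dump(w,open(sys.argv[1]+".pkl","wb"))
s=sense(); print(s["time"],s["position"].round(1) if hasattr(s["position"],"round") else s["position"],s["q"])
E
python3 look.py w1
```

```text
1.0 [ 442.2 -273.2  404.8] [ 0.60950587  0.22313248 -0.1592762   1.89122855  0.0337767   1.03065008
 -1.08022523]
```

View pics/w1.png

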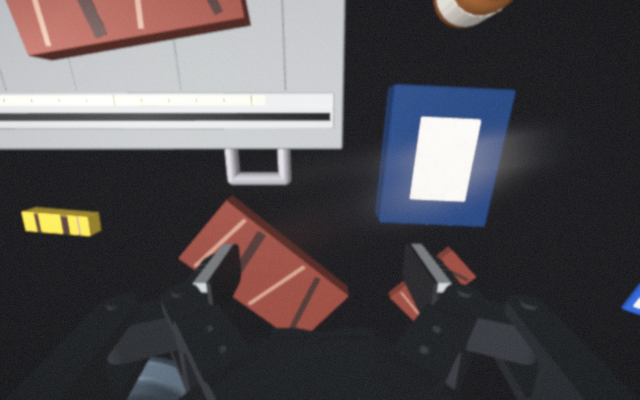

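The view is short of the saw because the second move was refused. The saw's infeed corner is at (343,148), with the fence running along row ~100. Continuing.

arm_command([
  {"fingers":1,"translation":[15,45,5],"yaw":0},
  {"fingers":1,"translation":[30,90,10],"yaw":0},
  {"fingers":1,"translation":[45,135,15],"yaw":0},
  {"fingers":1,"translation":[60,180,20],"yaw":0},
  {"fingers":1,"translation":[75,225,20],"yaw":0},
  {"fingers":1,"translation":[90,270,20],"yaw":0},
  {"fingers":1,"translation":[100,300,20],"yaw":0},
  {"fingers":1,"translation":[100,300,20],"yaw":0},
])

```text
time: 1.8
position: [538.4, 21.5, 424.7]
orientation: [0.512, 0.488, 0.513, -0.486]
contact_force: [-0.3, 1.2, 0.3]
finger_gap: 85.6
```

arm_command([
  {"fingers":1,"translation":[0,0,0],"yaw":0},
  {"fingers":1,"translation":[0,0,0],"yaw":0},
])

```text
time: 2.0
position: [537.6, 14.6, 424.4]
orientation: [0.51, 0.49, 0.51, -0.49]
contact_force: [-0.4, 0.2, 0.0]
finger_gap: 85.5
```

```bash
python3 look.py w2
```

```text
2.05 [537.6  14.4 424.5] [ 0.18033675  0.24894607 -0.34253007  1.81965176  0.09438533  1.08945674
 -1.72804303]
```

View pics/w2.png

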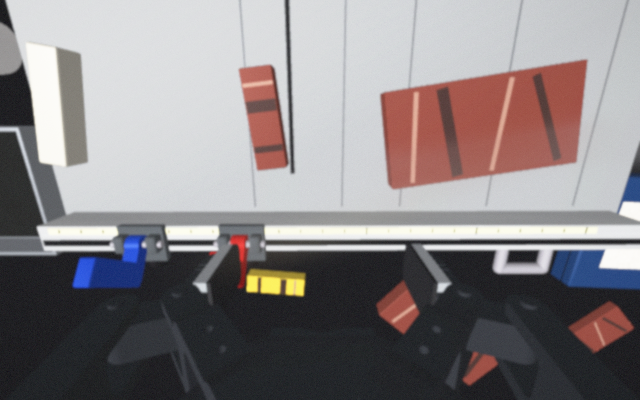

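The view shows the strip top at (239–287, 65–170), the slab at (381–587, 60–188) and the fence foot edge near row 211. The red foot is at columns 219–265 and the blue foot at 118–165. Measuring from these.

```bash
python3 - <<'E'
from h import *
import pickle
d=pickle.load(open("w2.pkl","rb")); im=np.array(d["image"])
hsv=cv2.cvtColor(im,cv2.COLOR_RGB2HSV)
# saw line: fence foot / top front edge by column gradient
g=cv2.cvtColor(im,cv2.COLOR_RGB2GRAY).astype(int)
for c in(300,340,390,450,520,580): print(c,g[204:256:2,c].tolist())
reg=((hsv[...,0]<12)|(hsv[...,0]>172))&(hsv[...,1]>90); reg[200:]=0
m=cv2.morphologyEx(reg.astype(np.uint8)*255,cv2.MORPH_CLOSE,np.ones((15,15)))
for c in cv2.findContours(m,cv2.RETR_EXTERNAL,cv2.CHAIN_APPROX_NONE)[0]:
    if cv2.contourArea(c)<800: continue
    h=cv2.convexHull(c)
    eps=2
    for eps in range(2,12):
        a=cv2.approxPolyDP(h,eps,True)[:,0]
        if len(a)<=6: break
    print(cv2.boundingRect(c),a.tolist()); P=px2(d,h[:,0],140)[:,:2].astype(np.float32)
    r=cv2.minAreaRect(P); print(r)
    print(px2(d,a,140)[:,:2].round(1).tolist())
# rows of strip
print(g[120,230:300].tolist()); print(g[140,375:395].tolist())
red=(hsv[...,1]>150)&((hsv[...,0]<8)|(hsv[...,0]>174))&(hsv[...,2]>100); red[:205]=0
ys,xs=np.nonzero(red[:, :300]); print("red px",xs.min(),xs.max(),ys.min(),ys.max())
print("foot rows",[g[r,205:280:1].tolist() for r in(228,)])
E
```

```text
300 [212, 209, 210, 203, 155, 146, 145, 148, 149, 151, 165, 224, 246, 238, 239, 243, 238, 226, 120, 70, 104, 213, 230, 155, 58, 49]
340 [198, 204, 209, 201, 159, 148, 151, 150, 150, 152, 166, 222, 243, 249, 248, 244, 239, 226, 118, 54, 119, 226, 232, 152, 53, 40]
390 [207, 208, 209, 194, 158, 146, 149, 145, 149, 146, 161, 224, 246, 249, 250, 245, 240, 214, 96, 40, 113, 228, 230, 142, 38, 34]
450 [206, 209, 210, 195, 153, 146, 145, 145, 144, 143, 163, 231, 248, 251, 251, 244, 241, 218, 92, 37, 125, 231, 230, 128, 39, 35]
520 [210, 209, 205, 186, 149, 140, 144, 145, 143, 143, 170, 234, 242, 220, 239, 242, 238, 197, 71, 37, 127, 229, 229, 120, 28, 26]
580 [205, 204, 203, 179, 141, 136, 137, 139, 142, 143, 168, 229, 248, 250, 249, 239, 232, 185, 56, 37, 138, 226, 227, 138, 98, 93]
(240, 66, 47, 103) [[270, 66], [275, 83], [286, 164], [258, 168], [240, 70]]
((601.7207641601562, 67.66079711914062), (85.73507690429688, 28.191740036010742), 8.809229850769043)
[[645.3, 62.2], [632.2, 58.1], [563.0, 48.6], [558.3, 74.5], [641.2, 87.4]]
(382, 61, 204, 127) [[585, 61], [573, 161], [398, 187], [3
[... 362 characters left out ...]
 121, 122, 121, 123, 124, 119, 122, 120, 123, 120, 122, 123, 119, 119, 120, 119, 118, 105, 80, 71, 95, 148, 191, 210, 217, 215, 203, 170, 113, 66, 65, 122, 182, 209, 216, 213, 216, 216, 216]
[212, 209, 214, 210, 212, 213, 210, 210, 196, 150, 108, 94, 94, 103, 108, 113, 111, 112, 110, 111]
red px 209 246 236 287
foot rows [[249, 249, 250, 249, 249, 249, 248, 248, 248, 249, 249, 248, 240, 200, 140, 119, 115, 115, 118, 114, 118, 116, 115, 114, 115, 119, 117, 114, 113, 116, 118, 119, 117, 120, 115, 117, 117, 115, 115, 118, 117, 114, 118, 115, 119, 117, 116, 115, 118, 117, 120, 116, 120, 118, 117, 116, 117, 112, 125, 183, 232, 244, 245, 245, 246, 246, 246, 246, 246, 245, 245, 245, 245, 243, 244]]
```

```bash
python3 - <<'E'
from h import *
import pickle
d=pickle.load(open("w2.pkl","rb")); g=cv2.cvtColor(np.array(d["image"]),cv2.COLOR_RGB2GRAY).astype(float)
F=[];T=[]
for c in list(range(285,380,5))+list(range(455,580,5)):
    col=g[:,c]; r=np.arange(206,216); k=r[np.argmin(np.diff(col[206:217]))]; 
    a,b=col[k-3],col[k+4]; 
    rr=np.interp(-(a+b)/2,-col[k-3:k+5],np.arange(k-3,k+5)); F.append((c,rr))
    k=np.argmax(np.diff(col[220:232]))+220; rr=np.interp(190,col[k-2:k+4],np.arange(k-2,k+4)); T.append((c,rr))
for n,L,z in(("foot",F,120),("top",T,160)):
    P=px2(d,np.array(L),z); p=np.polyfit(P[:,1],P[:,0],1); print(n,"x at y0",p[1].round(1),"slope",p[0].round(4),"resid",np.std(P[:,0]-np.polyval(p,P[:,1])).round(2))
for z in(160,168,176):
  print(z,px2(d,[(218.5,228),(263.5,228),(117.5,228),(164.5,228),(218.5,255),(263.5,255)],z).round(1).tolist())
print(g[:,225][215:270:2].tolist()); print(g[:,258][215:270:2].tolist())
t=pickle.load(open("d0.pkl","rb"))["top"]; gi=cv2.cvtColor(np.array(t["image"]),cv2.COLOR_RGB2GRAY).astype(int)
# tray outline
print(gi[193,165:220].tolist()); print(gi[162:222,190].tolist())
E
```

```text
foot x at y0 511.8 slope -0.0423 resid 0.12
top x at y0 512.8 slope -0.041 resid 0.07
160 [[505.4, 107.4, 160.0], [507.0, 66.4, 160.0], [501.8, 199.2, 160.0], [503.5, 156.5, 160.0], [477.9, 109.2, 160.0], [479.6, 67.0, 160.0]]
168 [[508.9, 104.3, 168.0], [510.5, 64.8, 168.0], [505.4, 193.0, 168.0], [507.1, 151.7, 168.0], [482.4, 106.1, 168.0], [484.0, 65.3, 168.0]]
176 [[512.4, 101.2, 176.0], [514.0, 63.1, 176.0], [509.1, 186.8, 176.0], [510.6, 147.0, 176.0], [486.9, 102.9, 176.0], [488.4, 63.6, 176.0]]
[143.0, 147.0, 147.0, 144.0, 123.0, 87.0, 114.0, 116.0, 118.0, 99.0, 74.0, 90.0, 102.0, 108.0, 116.0, 127.0, 131.0, 129.0, 128.0, 115.0, 82.0, 54.0, 43.0, 44.0, 37.0, 41.0, 38.0, 40.0]
[143.0, 147.0, 148.0, 142.0, 124.0, 93.0, 109.0, 116.0, 122.0, 104.0, 79.0, 93.0, 102.0, 107.0, 109.0, 112.0, 110.0, 112.0, 109.0, 113.0, 117.0, 118.0, 109.0, 66.0, 42.0, 40.0, 43.0, 90.0]
[34, 33, 34, 33, 33, 34, 55, 130, 147, 89, 88, 98, 130, 37, 38, 39, 39, 39, 39, 37, 37, 37, 37, 37, 37, 38, 38, 38, 38, 37, 38, 38, 38, 37, 37, 38, 37, 38, 38, 38, 37, 36, 37, 36, 89, 198, 89, 88, 82, 32, 33, 32, 32, 32, 33]
[34, 34, 34, 34, 34, 34, 37, 132, 180, 90, 103, 100, 38, 39, 37, 36, 36, 36, 36, 37, 37, 37, 36, 37, 36, 37, 38, 38, 38, 36, 37, 38, 37, 38, 37, 37, 37, 37, 36, 36, 37, 38, 37, 37, 37, 36, 37, 37, 37, 38, 38, 37, 83, 142, 129, 50, 32, 32, 33, 32]
```

Fence face: x ≈ 512.3 − 0.0415·y. The red stop plane meets it at about (509, 79). The strip is at (602, 67.5) with yaw 0.16, the slab at (602, −125) with yaw 0.19, and the tray at about (491, 450). Grasping the strip first.

arm_command([
  {"fingers":0.75,"translation":[32,26,0],"yaw":0.06},
  {"fingers":0.75,"translation":[64,52,-20],"yaw":0.12},
  {"fingers":0.75,"translation":[64,52,-60],"yaw":0.12},
  {"fingers":0.75,"translation":[64,52,-85],"yaw":0.12},
  {"fingers":0.75,"translation":[64,52,-85],"yaw":0.12},
  {"fingers":0.75,"translation":[64,52,-85],"yaw":0.12},
])

```text
time: 2.65
position: [602.0, 67.0, 340.1]
orientation: [0.538, 0.458, 0.538, -0.459]
contact_force: [0.1, -0.1, 0.9]
finger_gap: 63.8
```

```bash
python3 - <<'E'
from h import *
s=sense(); w,x,y,z=s["orientation"]; M=R.from_quat([x,y,z,w]).as_matrix(); print(s["position"],M.round(3).tolist())
print("grasp axis at z=130:", (np.array(s["position"])+M[:,0]*(s["position"][2]-130)).round(1))
E
```

```text
[602.0372582   66.95821688 340.13109642] [[0.0, 0.987, 0.159], [-0.0, 0.159, -0.987], [-1.0, 0.0, 0.0]]
grasp axis at z=130: [602.1  66.9 130. ]
```

arm_command([
  {"fingers":0.75,"translation":[0,0,-20],"yaw":0},
  {"fingers":0.75,"translation":[0,0,-35],"yaw":0},
  {"fingers":0.75,"translation":[0,0,-43],"yaw":0},
  {"fingers":0.75,"translation":[0,0,-43],"yaw":0},
])

```text
time: 3.05
position: [601.6, 67.8, 296.3]
orientation: [0.538, 0.458, 0.539, -0.458]
contact_force: [0.6, -0.0, -0.2]
finger_gap: 63.9
```

arm_command([
  {"fingers":0.1,"translation":[0,0,0],"yaw":0},
  {"fingers":0.1,"translation":[0,0,0],"yaw":0},
  {"fingers":0.1,"translation":[0,0,0],"yaw":0},
  {"fingers":0.1,"translation":[0,0,0],"yaw":0},
  {"fingers":0.1,"translation":[0,0,0],"yaw":0},
  {"fingers":0.1,"translation":[0,0,0],"yaw":0},
], newtons=40)

```text
time: 3.65
position: [602.2, 68.4, 297.8]
orientation: [0.539, 0.458, 0.538, -0.457]
contact_force: [-0.9, -0.1, 5.3]
finger_gap: 26.9
```

arm_command([
  {"fingers":0.1,"translation":[0,0,35],"yaw":0},
  {"fingers":0.1,"translation":[0,0,75],"yaw":0},
  {"fingers":0.1,"translation":[0,0,120],"yaw":0},
  {"fingers":0.1,"translation":[0,10,145],"yaw":-0.03},
  {"fingers":0.1,"translation":[-8,50,150],"yaw":-0.06},
  {"fingers":0.1,"translation":[-20,95,150],"yaw":-0.1},
  {"fingers":0.1,"translation":[-33,140,150],"yaw":-0.1},
  {"fingers":0.1,"translation":[-46,185,150],"yaw":-0.1},
])

```text
time: 4.45
position: [554.9, 254.4, 446.1]
orientation: [0.515, 0.484, 0.515, -0.485]
contact_force: [0.9, 0.4, -1.7]
finger_gap: 27.0
```

arm_command([
  {"fingers":0.1,"translation":[-13,45,0],"yaw":0},
  {"fingers":0.1,"translation":[-26,90,0],"yaw":0},
  {"fingers":0.1,"translation":[-39,135,0],"yaw":0},
  {"fingers":0.1,"translation":[-52,175,-20],"yaw":0},
  {"fingers":0.1,"translation":[-65,196,-55],"yaw":0},
  {"fingers":0.1,"translation":[-65,196,-100],"yaw":0},
  {"fingers":0.1,"translation":[-65,196,-140],"yaw":0},
  {"fingers":0.1,"translation":[-65,196,-140],"yaw":0},
])

```text
time: 5.25
position: [489.2, 447.0, 299.4]
orientation: [0.515, 0.479, 0.515, -0.489]
contact_force: [-0.4, -0.6, -1.4]
finger_gap: 26.7
```

```bash
python3 - <<'E'
from h import *
print(sense()["position"],sense()["finger_gap"])
t=cam("top"); s=cam("side"); a=t["image"][130:240,140:260]; b=s["image"][220:390,150:320]
a=cv2.resize(a,(400,367),interpolation=cv2.INTER_CUBIC); b=cv2.resize(b,(367,367),interpolation=cv2.INTER_CUBIC)
cv2.imwrite("pics/t1.png",cv2.cvtColor(np.hstack([a,b]),cv2.COLOR_RGB2BGR))
E
```

```text
[489.17600441 446.95880633 299.44602353] 26.665311561216885
```

View pics/t1.png

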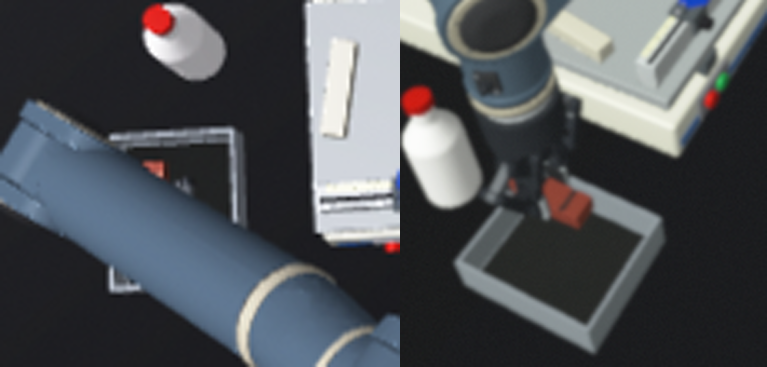

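The strip is held over the middle of the tray, clear of the bottle. Lowering and releasing, with only partial opening.

arm_command([
  {"fingers":0.1,"translation":[2,0,-40],"yaw":0},
  {"fingers":0.1,"translation":[2,0,-75],"yaw":0},
  {"fingers":0.1,"translation":[2,0,-100],"yaw":0},
  {"fingers":0.1,"translation":[2,0,-110],"yaw":0},
  {"fingers":0.1,"translation":[2,0,-110],"yaw":0},
  {"fingers":0.6,"translation":[2,0,-110],"yaw":0},
  {"fingers":0.6,"translation":[2,0,-110],"yaw":0},
  {"fingers":0.6,"translation":[2,0,-110],"yaw":0},
])

```text
time: 6.15
position: [493.3, 449.8, 198.8]
orientation: [0.515, 0.486, 0.515, -0.483]
contact_force: [0.7, 0.2, -1.6]
finger_gap: 51.4
```

arm_command([
  {"fingers":0.6,"translation":[0,0,20],"yaw":0},
  {"fingers":0.6,"translation":[0,0,60],"yaw":0},
  {"fingers":0.6,"translation":[0,0,105],"yaw":0},
  {"fingers":0.3,"translation":[0,0,155],"yaw":0},
  {"fingers":0,"translation":[0,0,205],"yaw":0},
  {"fingers":0,"translation":[0,-40,235],"yaw":0},
  {"fingers":0,"translation":[-3,-90,250],"yaw":0},
  {"fingers":0,"translation":[-3,-140,250],"yaw":0},
])

```text
time: 6.95
position: [489.1, 311.1, 450.7]
orientation: [0.516, 0.486, 0.515, -0.481]
contact_force: [0.5, -0.5, -0.7]
finger_gap: 0.4
```

Strip released. Next is the red arm: the hinge is at about (497, 84.7, 172), so the closed tips go behind the parked leg.

arm_command([
  {"fingers":0,"translation":[-9,-48,3],"yaw":-0.02},
  {"fingers":0,"translation":[-18,-96,3],"yaw":-0.02},
  {"fingers":0,"translation":[-27,-144,3],"yaw":-0.02},
  {"fingers":0,"translation":[-36,-190,3],"yaw":-0.02},
  {"fingers":0,"translation":[-43,-226,3],"yaw":-0.02},
  {"fingers":0,"translation":[-43,-226,3],"yaw":-0.02},
  {"fingers":0,"translation":[-43,-226,3],"yaw":-0.02},
])

```text
time: 7.65
position: [446.5, 85.1, 450.7]
orientation: [0.51, 0.49, 0.509, -0.489]
contact_force: [0.1, -0.0, -0.4]
finger_gap: 0.3
```

```bash
python3 look.py w3; python3 - <<'E'
from h import *
d=cam("side"); im=cv2.resize(np.array(d["image"])[130:280,200:380],None,fx=3,fy=3,interpolation=cv2.INTER_CUBIC)
wi=cv2.imread("pics/w3.png"); im=cv2.cvtColor(im,cv2.COLOR_RGB2BGR); wi=wi[60:400,120:420]; wi=cv2.resize(wi,(int(300*450/340)-150,450)) if 0 else cv2.resize(wi[:, :195],(258,450))
cv2.imwrite("pics/s3.png",np.hstack([im,wi]))
E
```

```text
7.7 [446.7  86.2 450.6] [ 0.04541869  0.08108214 -0.34741046  1.95293593  0.03069375  1.1105838
 -1.84267689]
```

View pics/s3.png

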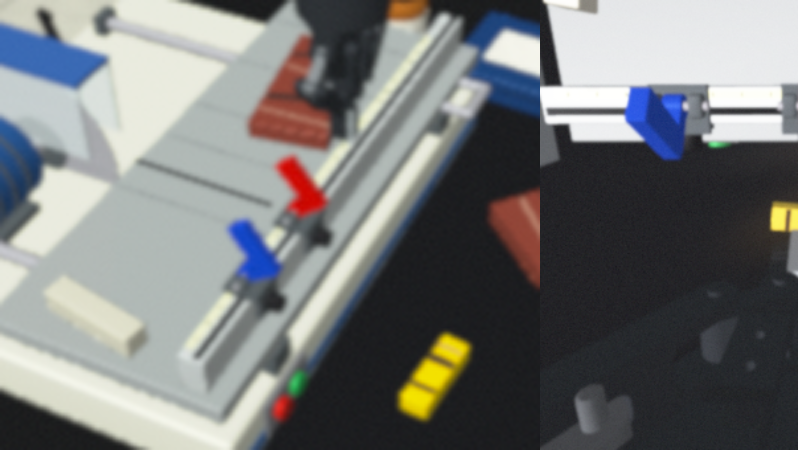

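The red and blue arms are both parked and leaning back, and the gripper is behind the red one. I'll check the red foot numerically in w3.

```bash
python3 - <<'E'
from h import *
import pickle
d=pickle.load(open("w3.pkl","rb")); im=np.array(d["image"]); hsv=cv2.cvtColor(im,cv2.COLOR_RGB2HSV); g=cv2.cvtColor(im,cv2.COLOR_RGB2GRAY)
P=lambda X,Y,Z:(np.array([509,79.2,120])+X*np.array([.9991,.0415,0])+Y*np.array([-.0415,.9991,0])+[0,0,Z])
q=proj(d,[P(2,-14,45),P(2,26,45),P(-10,0,107),P(-10,12,107)]); print(q.round(1))
red=(hsv[...,1]>150)&((hsv[...,0]<6)|(hsv[...,0]>174))&(hsv[...,2]>110)
n,l,st,c=cv2.connectedComponentsWithStats(red.astype(np.uint8)); print([ (s.tolist()) for s in st[1:] if s[4]>30])
r=int(q[0,1]); 
for rr in(r+4,r+10,r+16): print(rr,g[rr,int(q[1,0])-14:int(q[0,0])+15].tolist())
E
python3 -c "
import cv2;i=cv2.imread('pics/w3.png');cv2.imwrite('pics/w3c.png',cv2.resize(i[90:310,180:460],None,fx=2.6,fy=2.6))"
```

```text
[[347.2 122.9]
 [302.3 123. ]
 [334.3 143.5]
 [316.9 143.5]]
[[317, 121, 17, 59, 912]]
126 [247, 248, 248, 248, 248, 248, 248, 247, 248, 248, 248, 246, 246, 234, 195, 145, 127, 123, 123, 123, 124, 122, 124, 121, 124, 124, 125, 126, 120, 114, 108, 106, 106, 106, 103, 102, 105, 103, 103, 104, 106, 102, 102, 100, 95, 98, 113, 121, 120, 122, 123, 122, 123, 123, 119, 121, 123, 131, 176, 229, 245, 247, 248, 247, 248, 247, 247, 248, 248, 247, 247, 247, 247, 248]
132 [253, 253, 253, 253, 253, 252, 247, 251, 253, 253, 253, 253, 253, 250, 220, 157, 128, 120, 121, 119, 117, 115, 112, 110, 100, 96, 111, 120, 121, 117, 109, 105, 105, 105, 106, 103, 104, 103, 103, 105, 105, 104, 102, 99, 96, 96, 111, 118, 121, 123, 118, 116, 117, 113, 116, 113, 108, 129, 199, 246, 252, 253, 253, 253, 253, 253, 253, 253, 253, 253, 252, 248, 242, 249]
138 [253, 253, 253, 253, 253, 253, 253, 253, 253, 253, 250, 241, 226, 211, 192, 163, 139, 133, 130, 128, 125, 126, 122, 114, 113, 133, 178, 188, 164, 133, 112, 105, 106, 107, 105, 105, 103, 104, 103, 105, 105, 102, 104, 103, 105, 132, 162, 160, 140, 131, 130, 127, 127, 124, 120, 115, 113, 132, 174, 204, 219, 235, 247, 251, 252, 252, 252, 252, 252, 252, 252, 252, 252, 252]
```

The prediction (cols 317–334) matches what is seen (317–333). Descending behind the leg, then pushing.

arm_command([
  {"fingers":0,"translation":[0,1,-35],"yaw":0},
  {"fingers":0,"translation":[0,1,-65],"yaw":0},
  {"fingers":0,"translation":[0,1,-68],"yaw":0},
  {"fingers":0,"translation":[8,1,-68],"yaw":0},
  {"fingers":0,"translation":[14,1,-68],"yaw":0},
  {"fingers":0,"translation":[19,1,-67],"yaw":0},
  {"fingers":0,"translation":[24,1,-66],"yaw":0},
  {"fingers":0,"translation":[29,1,-65],"yaw":0},
])

```text
time: 8.55
position: [476.4, 86.4, 385.5]
orientation: [0.511, 0.49, 0.51, -0.489]
contact_force: [-1.7, 1.1, 1.1]
finger_gap: -0.1
```

arm_command([
  {"fingers":0,"translation":[5,0,1],"yaw":0},
  {"fingers":0,"translation":[10,0,1],"yaw":0},
  {"fingers":0,"translation":[15,0,1],"yaw":0},
  {"fingers":0,"translation":[20,1,0],"yaw":0},
  {"fingers":0,"translation":[24,1,-1],"yaw":0},
  {"fingers":0,"translation":[28,1,-3],"yaw":0},
  {"fingers":0,"translation":[31,1,-5],"yaw":0},
  {"fingers":0,"translation":[31,1,-5],"yaw":0},
])

```text
time: 9.35
position: [509.3, 87.6, 382.0]
orientation: [0.512, 0.492, 0.508, -0.487]
contact_force: [3.5, 0.4, 5.9]
finger_gap: 0.1
```

```bash
cat > side.py <<'E'
from h import *
import sys
d=cam("side"); im=cv2.resize(np.array(d["image"])[120:270,200:380],None,fx=4,fy=4,interpolation=cv2.INTER_CUBIC)
save({"image":im},f"pics/{sys.argv[1]}.png"); s=sense(); print(np.round(s["position"],1),np.round(s["contact_force"],1))
E
python3 side.py s4
```

```text
[509.2  87.6 382. ] [2.9 0.8 5.5]
```

View pics/s4.png

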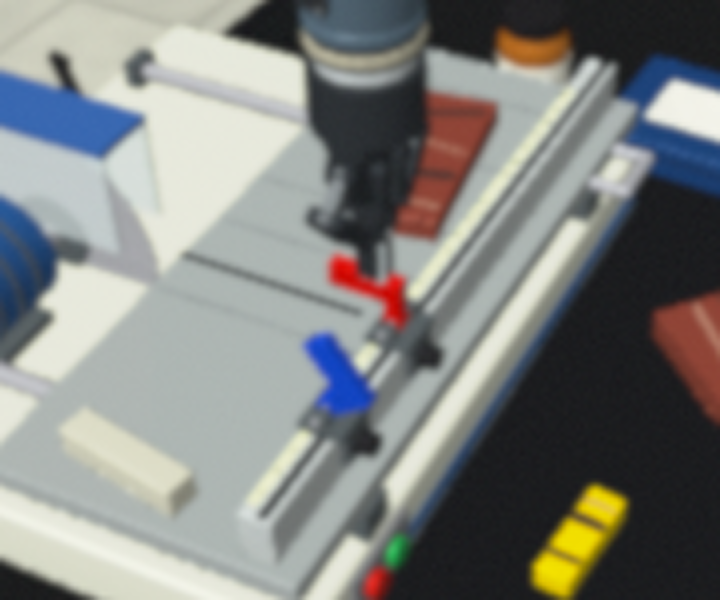

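The red arm now stands roughly upright with its leg forward, and the blue arm is untouched. I'll go over and behind the limb and push it on.

arm_command([
  {"fingers":0,"translation":[-1,0,38],"yaw":0},
  {"fingers":0,"translation":[-25,-1,42],"yaw":0},
  {"fingers":0,"translation":[-50,-2,42],"yaw":0},
  {"fingers":0,"translation":[-50,-2,42],"yaw":0},
  {"fingers":0,"translation":[-50,-2,15],"yaw":0},
  {"fingers":0,"translation":[-50,-2,-8],"yaw":0},
  {"fingers":0,"translation":[-44,-2,-10],"yaw":0},
  {"fingers":0,"translation":[-38,-2,-10],"yaw":0},
])

```text
time: 10.2
position: [469.8, 85.3, 369.7]
orientation: [0.51, 0.489, 0.51, -0.489]
contact_force: [0.5, -0.1, 0.5]
finger_gap: 0.0
```

arm_command([
  {"fingers":0,"translation":[6,0,1],"yaw":0},
  {"fingers":0,"translation":[12,0,2],"yaw":0},
  {"fingers":0,"translation":[17,0,2],"yaw":0},
  {"fingers":0,"translation":[22,1,2],"yaw":0},
  {"fingers":0,"translation":[27,1,1],"yaw":0},
  {"fingers":0,"translation":[32,1,-1],"yaw":0},
  {"fingers":0,"translation":[36,1,-4],"yaw":0},
  {"fingers":0,"translation":[39,1,-7],"yaw":0},
])

```text
time: 11.0
position: [508.5, 86.5, 362.8]
orientation: [0.511, 0.49, 0.51, -0.489]
contact_force: [1.0, -0.4, 2.6]
finger_gap: 0.1
```

arm_command([
  {"fingers":0,"translation":[3,0,-3],"yaw":0},
  {"fingers":0,"translation":[5,0,-6],"yaw":0},
  {"fingers":0,"translation":[7,0,-9],"yaw":0},
  {"fingers":0,"translation":[9,0,-11],"yaw":0},
  {"fingers":0,"translation":[9,0,-11],"yaw":0},
])

```text
time: 11.5
position: [516.6, 86.3, 351.5]
orientation: [0.51, 0.489, 0.511, -0.49]
contact_force: [-1.7, 0.6, 2.9]
finger_gap: -0.1
```

Now the final press, over the elbow.

arm_command([
  {"fingers":0,"translation":[0,0,8],"yaw":0},
  {"fingers":0,"translation":[11,0,8],"yaw":0},
  {"fingers":0,"translation":[11,0,8],"yaw":0},
  {"fingers":0,"translation":[11,0,3],"yaw":0},
  {"fingers":0,"translation":[11,0,0],"yaw":0},
  {"fingers":0,"translation":[11,0,-2],"yaw":0},
  {"fingers":0,"translation":[11,0,-4],"yaw":0},
  {"fingers":0,"translation":[11,0,-4],"yaw":0},
])

```text
time: 12.3
position: [527.6, 86.5, 351.1]
orientation: [0.511, 0.489, 0.51, -0.49]
contact_force: [-8.7, -2.2, 24.3]
finger_gap: 0.1
```

```bash
python3 -c "
from h import *
s=sense();print(s['position'],s['contact_force'])"
```

```text
[527.61195102  86.49810186 351.05932515] [-8.73593863 -2.22115788 24.28983349]
```

The press reached end of travel (24 N at h≈5.7 mm, expected 6). Next: up, and across to the far side of the slab with the fingers spread.

arm_command([
  {"fingers":0,"translation":[0,0,20],"yaw":0},
  {"fingers":0,"translation":[0,0,55],"yaw":0},
  {"fingers":0.5,"translation":[10,-20,75],"yaw":0},
  {"fingers":0.9,"translation":[40,-60,75],"yaw":0},
  {"fingers":0.9,"translation":[70,-98,75],"yaw":0},
  {"fingers":0.9,"translation":[100,-135,75],"yaw":0},
  {"fingers":0.9,"translation":[130,-172,75],"yaw":0},
  {"fingers":0.9,"translation":[162,-209,75],"yaw":0},
])

```text
time: 13.1
position: [690.5, -124.2, 422.0]
orientation: [0.51, 0.489, 0.511, -0.49]
contact_force: [2.2, 0.1, 0.9]
finger_gap: 77.1
```

arm_command([
  {"fingers":0.9,"translation":[0,0,0],"yaw":0},
  {"fingers":0.9,"translation":[0,0,-40],"yaw":0},
  {"fingers":0.9,"translation":[0,0,-80],"yaw":0},
  {"fingers":0.9,"translation":[0,0,-110],"yaw":0},
  {"fingers":0.9,"translation":[0,0,-130],"yaw":0},
  {"fingers":0.9,"translation":[0,0,-132],"yaw":0},
  {"fingers":0.9,"translation":[0,0,-132],"yaw":0},
])

```text
time: 13.8
position: [689.7, -122.3, 290.3]
orientation: [0.51, 0.489, 0.511, -0.49]
contact_force: [-0.3, 0.0, 0.3]
finger_gap: 77.1
```

```bash
cat > f.py <<'E'
from h import *
s=sense();w,x,y,z=s["orientation"];M=R.from_quat([x,y,z,w]).as_matrix()
print(s["time"],np.round(s['position'],1),np.round(s['contact_force'],1),"yaw",np.arctan2(M[1,1],M[0,1]).round(4),"tilt",M[:2,0].round(4),np.round(s["q"],2))
E
python3 f.py; python3 side.py s5
```

```text
13.8 [ 689.7 -122.3  290.3] [-0.3  0.   0.3] yaw 0.0422 tilt [-0.0011  0.0003] [ 0.25  0.62 -0.2   1.56  0.14  0.97 -1.53]
[ 690.1 -122.4  291.6] [0.5 0.2 0.1]
```

View pics/s5.png

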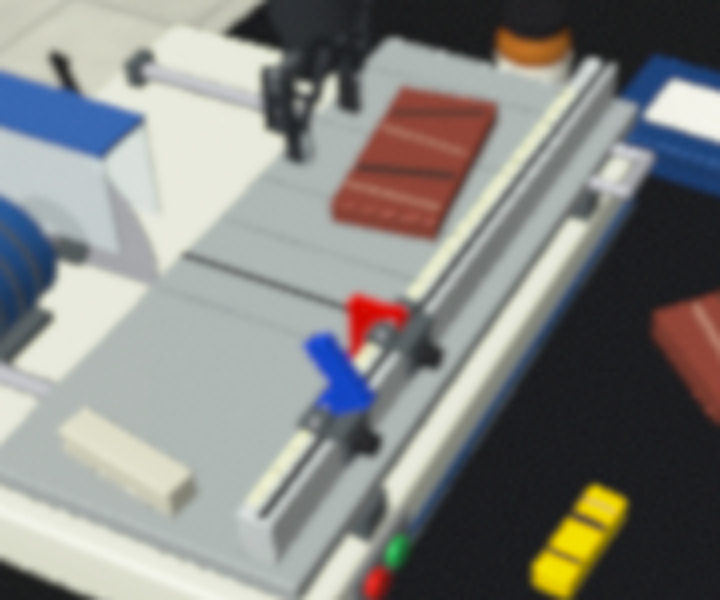

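The red arm is down, blue is still parked, and the spread fingers are beyond the slab. Pushing toward the fence.

arm_command([
  {"fingers":0.9,"translation":[-10,0,0],"yaw":0},
  {"fingers":0.9,"translation":[-18,-1,0],"yaw":0},
  {"fingers":0.9,"translation":[-25,-1,0],"yaw":0},
  {"fingers":0.9,"translation":[-32,-1,0],"yaw":0},
  {"fingers":0.9,"translation":[-39,-2,0],"yaw":0},
  {"fingers":0.9,"translation":[-46,-2,0],"yaw":0},
  {"fingers":0.9,"translation":[-53,-2,0],"yaw":0},
  {"fingers":0.9,"translation":[-60,-2,0],"yaw":0},
])

```text
time: 14.65
position: [630.1, -124.4, 291.7]
orientation: [0.511, 0.491, 0.509, -0.489]
contact_force: [5.1, 0.6, 3.0]
finger_gap: 76.6
```

arm_command([
  {"fingers":0.9,"translation":[-4,0,0],"yaw":0},
  {"fingers":0.9,"translation":[-7,0,0],"yaw":0},
  {"fingers":0.9,"translation":[-10,0,0],"yaw":0},
  {"fingers":0.9,"translation":[-12,0,0],"yaw":0},
  {"fingers":0.9,"translation":[-12,0,0],"yaw":0},
])

```text
time: 15.15
position: [618.2, -124.2, 291.5]
orientation: [0.511, 0.49, 0.51, -0.489]
contact_force: [5.0, -0.1, 4.1]
finger_gap: 76.9
```

```bash
python3 f.py
```

```text
15.15 [ 618.2 -124.2  291.5] [ 5.  -0.1  4.1] yaw 0.0418 tilt [0.0023 0.0005] [ 0.29  0.52 -0.22  1.74  0.14  0.89 -1.51]
```

arm_command([
  {"fingers":0.9,"translation":[-2,0,0],"yaw":0},
  {"fingers":0.9,"translation":[-4,0,0],"yaw":0},
  {"fingers":0.9,"translation":[-6,0,0],"yaw":0},
  {"fingers":0.9,"translation":[-6,0,0],"yaw":0},
])

```text
time: 15.55
position: [615.8, -124.1, 292.3]
orientation: [0.514, 0.493, 0.506, -0.485]
contact_force: [17.3, -0.6, -5.0]
finger_gap: 76.4
```

Seated against the fence (17 N). I'll back off, rise, turn 90° and go to the slab's infeed end.

arm_command([
  {"fingers":0.9,"translation":[12,0,0],"yaw":0},
  {"fingers":0.9,"translation":[30,0,5],"yaw":0},
  {"fingers":0.9,"translation":[30,0,50],"yaw":0.1},
  {"fingers":0.6,"translation":[25,-20,90],"yaw":0.24},
  {"fingers":0.6,"translation":[10,-45,100],"yaw":0.38},
  {"fingers":0.6,"translation":[0,-65,100],"yaw":0.52},
  {"fingers":0.6,"translation":[-15,-85,100],"yaw":0.66},
  {"fingers":0.6,"translation":[-30,-105,100],"yaw":0.8},
])

```text
time: 16.35
position: [579.9, -230.2, 388.9]
orientation: [0.659, 0.25, 0.664, -0.25]
contact_force: [1.0, -0.7, 0.2]
finger_gap: 51.4
```

arm_command([
  {"fingers":0.6,"translation":[-3,-5,0],"yaw":0.14},
  {"fingers":0.6,"translation":[-6,-10,0],"yaw":0.28},
  {"fingers":0.6,"translation":[-9,-13,0],"yaw":0.42},
  {"fingers":0.6,"translation":[-9,-13,0],"yaw":0.56},
  {"fingers":0.6,"translation":[-9,-13,0],"yaw":0.7},
  {"fingers":0.6,"translation":[-9,-13,0],"yaw":0.771},
  {"fingers":0.6,"translation":[-9,-13,0],"yaw":0.771},
  {"fingers":0.6,"translation":[-9,-13,0],"yaw":0.771},
])

```text
time: 17.15
position: [572.0, -242.6, 389.5]
orientation: [0.706, -0.014, 0.708, 0.015]
contact_force: [0.5, -0.3, -0.3]
finger_gap: 51.1
```

```bash
python3 f.py; python3 look.py w6
```

```text
17.15 [ 572.  -242.6  389.5] [ 0.5 -0.3 -0.3] yaw 1.6112 tilt [-0.0039  0.0012] [ 0.73  0.45 -0.55  1.66  0.26  1.11  0.15]
17.2 [ 572.2 -242.6  389.8] [ 0.73033001  0.45070966 -0.5450964   1.66016681  0.25531179  1.105591
  0.15406038]
```

View pics/w6.png

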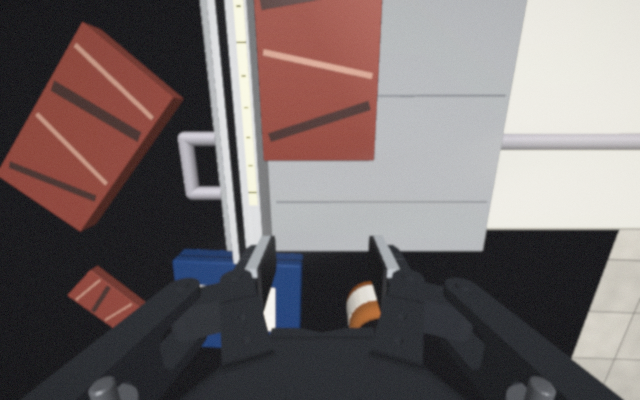

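The slab lies flush along the fence with its end edge at row 160 (cols 262–376). Measuring the distance to the stop.

```bash
python3 - <<'E'
from h import *
import pickle
d=pickle.load(open("w6.pkl","rb")); P=px2(d,[(264,160.5),(376,160.5),(382,5)],140); print(P.round(1))
O=np.array([509,79.2]); ux=np.array([.9991,.0415]); uy=np.array([-.0415,.9991])
print([( ((p[:2]-O)@ux).round(1),((p[:2]-O)@uy).round(1)) for p in P])
E
```

```text
[[ 522.  -206.4  140. ]
 [ 610.8 -202.8  140. ]
 [ 604.6  -96.3  140. ]]
[(np.float64(1.1), np.float64(-285.9)), (np.float64(90.0), np.float64(-285.9)), (np.float64(88.3), np.float64(-179.3))]
```

arm_command([
  {"fingers":0.6,"translation":[0,-3,-40],"yaw":0},
  {"fingers":0.6,"translation":[0,-3,-75],"yaw":0},
  {"fingers":0.6,"translation":[0,-3,-95],"yaw":0},
  {"fingers":0.6,"translation":[0,-3,-98],"yaw":0},
  {"fingers":0.6,"translation":[0,-3,-98],"yaw":0},
  {"fingers":0.6,"translation":[0,8,-98],"yaw":0},
  {"fingers":0.6,"translation":[-1,18,-98],"yaw":0},
  {"fingers":0.6,"translation":[-1,26,-98],"yaw":0},
])

```text
time: 18.0
position: [571.9, -215.0, 293.5]
orientation: [0.707, -0.016, 0.707, 0.015]
contact_force: [1.1, -3.9, -1.0]
finger_gap: 51.5
```

arm_command([
  {"fingers":0.6,"translation":[-0.4,8,0],"yaw":0},
  {"fingers":0.6,"translation":[-0.8,18,0],"yaw":0},
  {"fingers":0.6,"translation":[-1.2,28,0],"yaw":0},
  {"fingers":0.6,"translation":[-1.6,38,0],"yaw":0},
  {"fingers":0.6,"translation":[-2,48,0],"yaw":0},
  {"fingers":0.6,"translation":[-2.4,58,0],"yaw":0},
  {"fingers":0.6,"translation":[-2.8,66,0],"yaw":0},
  {"fingers":0.6,"translation":[-3,72,0],"yaw":0},
])

```text
time: 18.8
position: [569.0, -144.8, 293.5]
orientation: [0.707, -0.015, 0.706, 0.014]
contact_force: [-0.0, -5.0, 4.5]
finger_gap: 50.8
```

```bash
python3 f.py
```

```text
18.8 [ 569.  -144.8  293.5] [-0.  -5.   4.5] yaw 1.6126 tilt [ 0.0014 -0.0019] [ 0.57  0.5  -0.53  1.83  0.32  0.89 -0.06]
```

Pushing steadily with about 5 N. Roughly 44 mm remain.

arm_command([
  {"fingers":0.6,"translation":[-0.3,7,0],"yaw":0},
  {"fingers":0.6,"translation":[-0.6,15,0],"yaw":0},
  {"fingers":0.6,"translation":[-1,23,0],"yaw":0},
  {"fingers":0.6,"translation":[-1.3,30,0],"yaw":0},
  {"fingers":0.6,"translation":[-1.5,35,0],"yaw":0},
  {"fingers":0.6,"translation":[-1.6,39,0],"yaw":0},
  {"fingers":0.6,"translation":[-1.6,39,0],"yaw":0},
])

```text
time: 19.5
position: [567.4, -105.4, 293.3]
orientation: [0.707, -0.015, 0.707, 0.015]
contact_force: [0.4, -3.8, 2.5]
finger_gap: 51.0
```

arm_command([
  {"fingers":0.6,"translation":[0,2,0],"yaw":0},
  {"fingers":0.6,"translation":[-0.2,4,0],"yaw":0},
  {"fingers":0.6,"translation":[-0.3,6,0],"yaw":0},
  {"fingers":0.6,"translation":[-0.3,6,0],"yaw":0},
])

```text
time: 19.9
position: [567.0, -100.1, 293.0]
orientation: [0.707, -0.015, 0.707, 0.014]
contact_force: [0.2, -5.2, 3.7]
finger_gap: 51.4
```

arm_command([
  {"fingers":0.6,"translation":[0,1.5,0],"yaw":0},
  {"fingers":0.6,"translation":[0,3,0],"yaw":0},
  {"fingers":0.6,"translation":[0,3,0],"yaw":0},
])

```text
time: 20.2
position: [567.0, -98.6, 293.0]
orientation: [0.707, -0.015, 0.707, 0.013]
contact_force: [0.7, -7.3, 4.7]
finger_gap: 51.2
```

arm_command([
  {"fingers":0.6,"translation":[0,1.5,0],"yaw":0},
  {"fingers":0.6,"translation":[0,3,0],"yaw":0},
  {"fingers":0.6,"translation":[0,3,0],"yaw":0},
])

```text
time: 20.5
position: [567.0, -97.8, 293.0]
orientation: [0.707, -0.016, 0.707, 0.012]
contact_force: [1.0, -13.2, 5.0]
finger_gap: 51.2
```

The stop is reached (force rising to 13 N with no more travel). I'll back off and give the long side a final press at mid-length, closed fingers.

arm_command([
  {"fingers":0.6,"translation":[0,-12,0],"yaw":0},
  {"fingers":0.6,"translation":[1,-30,5],"yaw":0},
  {"fingers":0.3,"translation":[5,-30,50],"yaw":0},
  {"fingers":0,"translation":[35,-10,90],"yaw":0},
  {"fingers":0,"translation":[70,25,90],"yaw":0},
  {"fingers":0,"translation":[83,65,90],"yaw":0},
  {"fingers":0,"translation":[83,92,90],"yaw":0},
  {"fingers":0,"translation":[83,92,90],"yaw":0},
])

```text
time: 21.3
position: [649.1, 6.2, 382.1]
orientation: [0.706, -0.016, 0.708, 0.021]
contact_force: [-0.0, -0.8, -0.5]
finger_gap: -0.3
```

arm_command([
  {"fingers":0,"translation":[0,0,-40],"yaw":0},
  {"fingers":0,"translation":[0,0,-70],"yaw":0},
  {"fingers":0,"translation":[0,0,-80],"yaw":0},
  {"fingers":0,"translation":[0,0,-80],"yaw":0},
  {"fingers":0,"translation":[-10,0,-80],"yaw":0},
  {"fingers":0,"translation":[-18,0,-80],"yaw":0},
  {"fingers":0,"translation":[-24,0,-80],"yaw":0},
  {"fingers":0,"translation":[-27,0,-80],"yaw":0},
])

```text
time: 22.1
position: [622.2, -1.6, 303.8]
orientation: [0.707, -0.015, 0.706, 0.015]
contact_force: [-0.4, 0.4, -0.4]
finger_gap: 0.0
```

```bash
python3 f.py
```

```text
22.1 [622.2  -1.6 303.8] [-0.4  0.4 -0.4] yaw 1.6129 tilt [ 0.0014 -0.0003] [ 0.33  0.55 -0.55  1.74  0.34  0.95 -0.31]
```

arm_command([
  {"fingers":0,"translation":[-3,0,-3],"yaw":0},
  {"fingers":0,"translation":[-6,0,-3],"yaw":0},
  {"fingers":0,"translation":[-8,0,-3],"yaw":0},
  {"fingers":0,"translation":[-10,0,-3],"yaw":0},
  {"fingers":0,"translation":[-10,0,-3],"yaw":0},
])

```text
time: 22.6
position: [614.7, -1.9, 300.4]
orientation: [0.709, -0.014, 0.704, 0.015]
contact_force: [6.7, -0.3, -3.9]
finger_gap: 0.3
```

arm_command([
  {"fingers":0,"translation":[-2,0,0],"yaw":0},
  {"fingers":0,"translation":[-4,0,0],"yaw":0},
  {"fingers":0,"translation":[-4,0,0],"yaw":0},
])

```text
time: 22.9
position: [613.0, -2.1, 301.8]
orientation: [0.713, -0.014, 0.701, 0.015]
contact_force: [12.7, -0.9, -3.7]
finger_gap: 0.1
```

arm_command([
  {"fingers":0,"translation":[12,0,0],"yaw":0},
  {"fingers":0,"translation":[30,0,10],"yaw":0},
  {"fingers":0,"translation":[30,0,55],"yaw":0},
  {"fingers":0,"translation":[20,0,100],"yaw":0},
  {"fingers":0,"translation":[0,0,130],"yaw":0},
  {"fingers":0,"translation":[-30,0,140],"yaw":0},
  {"fingers":0,"translation":[-50,0,140],"yaw":0},
  {"fingers":0,"translation":[-50,0,140],"yaw":0},
])

```text
time: 23.7
position: [556.9, -1.1, 440.2]
orientation: [0.706, -0.016, 0.707, 0.015]
contact_force: [-0.7, -0.5, 0.8]
finger_gap: -0.2
```

```bash
python3 f.py; python3 look.py w7; python3 - <<'E'
from h import *
import pickle
w=pickle.load(open("w7.pkl","rb")); s=cam("side")
a=np.array(w["image"])[0:300,150:490]; b=np.array(s["image"])[140:400,150:380]
a=cv2.resize(a,None,fx=1.3,fy=1.3); b=cv2.resize(b,(345,390),interpolation=cv2.INTER_CUBIC); print(a.shape)
save({"image":np.hstack([a,b])},"pics/f7.png")
E
```

```text
23.7 [556.9  -1.1 440.2] [-0.7 -0.5  0.8] yaw 1.6135 tilt [-0.0015 -0.0014] [ 0.43  0.31 -0.63  1.75  0.2   1.15 -0.21]
23.75 [558.2  -1.6 439.9] [ 0.42810776  0.31064795 -0.62639163  1.74301639  0.19821467  1.15213337
 -0.21465756]
(390, 442, 3)
```

View pics/f7.png

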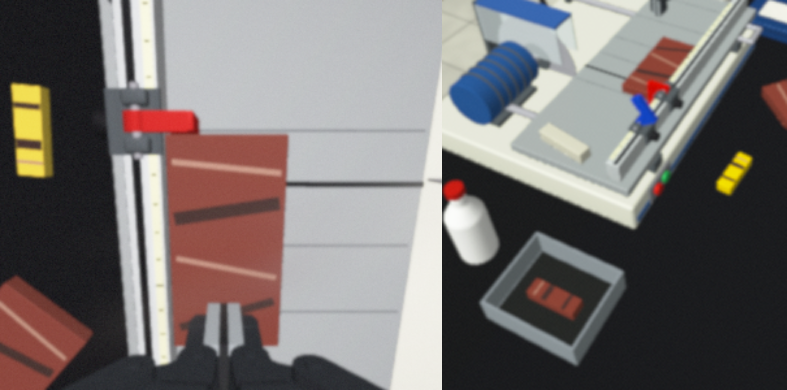

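The slab butts the lowered red arm and lies along the fence. The strip is flat in the tray, and blue, stick and bottle look undisturbed. One numeric check of gap and squareness before handing in.

```bash
python3 - <<'E'
from h import *
import pickle
d=pickle.load(open("w7.pkl","rb")); im=np.array(d["image"]); hsv=cv2.cvtColor(im,cv2.COLOR_RGB2HSV)
O=np.array([509,79.2]); ux=np.array([.9991,.0415]); uy=np.array([-.0415,.9991])
rock=(((hsv[...,0]<12)|(hsv[...,0]>172))&(hsv[...,1]>80)&(hsv[...,2]<215)).astype(np.uint8)
rock[:, :272]=0; rock[:, 380:]=0
f=lambda uv:(lambda P:np.c_[(P[:,:2]-O)@ux,(P[:,:2]-O)@uy])(px2(d,uv,140))
top=np.array([(c,np.nonzero(rock[95:,c])[0][0]+95) for c in range(315,366,5)]); S=f(top); print("end edge y:",S[:,1].round(1))
rt=np.array([(np.nonzero(rock[r])[0][-1]+1,r) for r in range(115,230,12)]); S=f(rt); print("far side x:",S[:,0].round(1),"slope",np.polyfit(S[:,1],S[:,0],1)[0].round(4))
red=((hsv[...,1]>200)&((hsv[...,0]<5)|(hsv[...,0]>175))).astype(np.uint8)[:130]; ys,xs=np.nonzero(red); print("red",xs.min(),xs.max(),ys.min(),ys.max(), proj(d,[[*(O+24*ux),178],[*(O+24*ux+12*uy),178]]).round(1).tolist())
E
```

```text
end edge y: [-0.5 -0.5 -0.5 -0.5 -0.5 -0.5 -0.5 -0.5 -0.5 -0.4 -0.4]
far side x: [88.1 87.7 88.3 87.9 87.5 88.1 87.7 87.3 87.9 87.5] slope 0.0048
red 246 301 87 101 [[298.6, 101.6], [298.3, 85.3]]
```

```bash
python3 -c "
from plant import *
print(finish_job())"
```

```text
the job is handed in; nothing more can be done
None
```

I did the job in the order asked and handed it in at about 24 s. `finish_job()` gives no verdict, so these are my own last checks:

- **Strip:** it lies flat inside the grey tray. I released it slightly high, so it dropped about 15–20 mm.
- **Red stop:** fully down. The arm met 24 N at its end of travel, 5.7 mm above the hinge where 6 mm was expected.
- **Slab:** I pushed it against the fence, slid it along to the red stop until the force rose to 13 N, then gave its long side a last press. Its end measures 0.5 mm from the stop plane and its far side 87.3–88.3 mm from the fence (the slab is 88 mm wide), square within 0.005 rad. All of that is within the 2 mm calibration error.
- **Everything else:** in the last pictures the blue stop is up, and the dressing stick and bottle look undisturbed. The jar and slide box were mostly out of frame in them, so I didn't recheck those at the end; the arm never went near them.
- **Release:** the gripper is well clear above the deck, with the force reading near zero.

No check failed or disagreed. One move call was refused early on for missing fields, with no effect on the scene.

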